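# Weigh the deep caddy of brass rings on the spring scale

## Robot

A 6-joint arm with a two-finger parallel gripper is mounted at the origin on the work surface. World frame = base frame: x ahead of the robot, y to its left, z up, the work surface at z = 0. Lengths are in m, angles in rad, forces in N, time in s.
With the tool pointing down it reaches from about 0.275 to 0.725 m from the base axis. Payload 15.9 kg.
Tool frame: the origin (TCP) lies on the centre line of the jaws, within the pads' length; the fingertips stand 11 mm ahead of it and the grasp point (between the pads) lies 8 mm behind it; z points along the fingers, y is the direction in which the jaws open and shut (so a half turn about z gives the same grasp; the last joint's range is limited). The gripper opens to 85 mm and grips with 20 to 120 N. Pads are 22 mm wide; open, the fingers measure 114 mm over their backs; the gripper's body (76 mm by 85 mm) begins 54 mm behind the grasp point. The pads swing forward as they close: fully open they stand 13 mm farther back than shut.
Start: joints at [1.104, 0.213, -0.034, 1.323, 0, 1.571], TCP at [0.225, 0.446, 0.242] pointing down, gripper open.
Joint ranges: [-2.98, 2.98], [-0.74, 1.72], [-1.14, 1.35], [-2.1, 2.04], [-1.57, 1.44], [-3.14, 3.14]. Speed limits (rad/s): [1.89, 1.89, 2.39, 2.57, 3.14, 3.14].

## Interface

Orientations are given as a unit quaternion [x, y, z, w].
In Python, from rig import reach, move_l, move_joints, let_go, close, hold, solve_ik, observe, grab_frame, MotionError, hand_in gives the robot as it stands. Calls block until the motion is done:
- reach(position, orientation): joint-space move of the TCP to a pose.
- move_l(position, ori=None, max_speed=0.15): straight line of the TCP; ori=None keeps the orientation; max_speed is the mean speed in m/s.
- move_joints(angles): joint-space move.
- let_go() and close(grip_force=None): open the fingers fully, or close them until they stop; grip_force is the grip in N (None keeps the last).
- hold(seconds).
- solve_ik(position, orientation): joint angles nearest the present ones, or None.
- observe(): the state.
- grab_frame(name): name is "scene" or "side" or "wrist"; returns a dict with "frame" (420x560x3 uint8, red, green, blue), "range_z" (420x560 float32, m along the optical axis (not along the pixel's ray), 0 where there is no reading), "mtx" (3x3 intrinsics, pixels), "view" (4x4, takes a point from world to camera coordinates); the wrist camera has in their place "mount" (4x4, takes a point from camera to tool coordinates, whose origin is the TCP and whose axes are the flange's). Camera axes: x right, y up, looking along -z (the intrinsics and any distortion apply to the point x, -y, -z); pixel columns grow to the right and rows downward; lengths in m; the calibration is good to about 2 mm. A picture is of the moment at which its call begins: read the wrist's pose just before it.
A pose or a line that the arm cannot do raises MotionError and nothing moves.
- hand_in(): hands the job in, once; it reports no verdict.
The state is a dict: "clock": time; "q": joint angles; "joint_vel": joint speeds; "effort": joint torques, N m; "ee_pos": TCP position; "tcp_rot": TCP orientation; "contact_force": force on the tool from outside, world axes, zero at the start; "wrist_torque": the same for the moment, N m; "width": opening from 0.0 (shut) to 1.0 (fully open).
Only numpy, scipy, OpenCV 4.12 (cv2) and the standard library are available. Lean on these libraries where they do the work, as an engineer would, in place of code of your own. Each camera call takes 0.05 s, during which the arm holds its last target.

## Task

Pick up the deep plywood caddy of brass rings by its wooden grip and hang it by its wire bail on the hook of the spring scale. Lower it slowly so that the spring takes the weight gently and the pointer settles, then let go and leave it hanging still, clear of the bench; leave the shallow tray standing where it is.

Things in the scene. Friction and masses are not known exactly. Their poses are not given: they have to be found in the camera images.
- caddy: Deep plywood box 80 (x) x 100 (y) x 60 high, brass rings in it, about 0.45 kg. Wire bail (6 mm) in its plane x=0: legs at y=+-46 up to z=100, then sloping to a peak at y=0, wire's underside there at z=115; free window below, seen along x. On the peak a square wooden grip 24x24, z=120 to 180: fingertips above z=135 clear the hook. Origin: centre of underside, z up. Sizes in mm.
- tray: The shallow carrier, not to be moved: same bail and same wooden grip, top also at z=180 mm, but its plywood box is 120 (x) x 100 (y) x only 26 mm high. Origin: centre of underside, z up. Tray and caddy stand one to the left and one to the right, either way round.
- hook_seat (a point): Top of the scale's hook where a bail rests, 195 mm up when unloaded. +x points along the hook from open tip to column, z up. Bar 7 mm thick: level seat 8 mm each way, then slopes up; tip ends 28 mm from here at -x, its top 14 mm above the seat; column side rises 14 mm too. Carriage front at x=107, column at x=130, 308 mm tall, dial plate beside it out to y=94. Base 12 mm thick.
- pointer (a joint): Travel in m of the sprung carriage with hook and red pointer: 0 with nothing on the hook, growing downward, stop at 0.060. After 0.4 N the spring gives 6.7 mm per N: the caddy's weight (0.37 to 0.53 kg) brings it to rest 21 to 33 mm down, after about a second of bobbing.
There are look-alikes about, which are no part of the job. Leave any red look-alike of the caddy alone.

How it is judged:
By the outcome, as a careful person would: the job done as asked, in the order asked, and still so for the second after the job is handed in, with the robot touching nothing.
It also fails if it takes over 50 s, if anything falls off the work surface, if the arm or the gripper's body presses on something with over 40 N, if the wrist force passes 120 N, or if a joint passes its speed limit or range.

## Working session

There is one attempt and no reset: what is moved stays moved. The work goes in short steps, each a Python script; the robot and the scene stay as the last script left them, time stands still between calls to the robot, and variables do not carry over. Pictures are saved under pics/ and viewed, and the job is handed in when it is done.

```bash
ls; mkdir -p pics
python3 - <<'E'
from rig import *
import cv2,numpy as np,pickle
s=observe();print(s)
for n in ["scene","side","wrist"]:
    g=grab_frame(n);pickle.dump(g,open(f"{n}0.pkl","wb"))
    cv2.imwrite(f"pics/{n}0.png",g["frame"][:,:,::-1])
    print(n,g.keys(),g["mtx"],g.get("view"),(g["range_z"]>0).mean())
E
```

```text
pics
{'clock': 0.0, 'q': array([ 1.10402399e+00,  2.13383716e-01, -3.50519976e-02,  1.32350940e+00,
        2.95738939e-05,  1.57081074e+00]), 'joint_vel': array([-0.00028035,  0.00060534, -0.00037473,  0.00055384, -0.00049787,
       -0.00119346]), 'effort': array([-1.58476305e-03, -6.86154127e+01,  4.87119985e+01,  1.72607676e-02,
       -4.93876598e-06,  1.84560292e-06]), 'ee_pos': array([0.22484655, 0.446222  , 0.24180521]), 'tcp_rot': array([ 2.31280191e-01,  9.72887015e-01, -5.55403740e-04, -1.47224229e-04]), 'contact_force': array([ 0.73712991,  0.10123525, -0.54132747]), 'wrist_torque': array([ 0.01291649,  0.02720846, -0.01568418]), 'width': 0.9981868673539009}
scene dict_keys(['frame', 'range_z', 'mtx', 'view']) [[385.09052631   0.         276.60560275]
 [  0.         385.09052631 210.22619453]
 [  0.           0.           1.        ]] [[-0.77637525  0.63024307 -0.00592816  0.44200048]
 [-0.49393369 -0.60256403  0.62685413  0.19158097]
 [ 0.39149837  0.48960215  0.77911409 -1.26510422]
 [ 0.          0.          0.          1.        ]] 0.995969387755102
side dict_keys(['frame', 'range_z', 'mtx', 'view']) [[409.90713342   0.         272.98307426]
 [  0.         409.90713342 210.39547924]
 [  0.           0.           1.        ]] [[ 0.77206988 -0.63524787  0.01918967 -0.42688992]
 [ 0.37775804  0.48298397  0.78995275 -0.33168391]
 [-0.5110841  -0.60264967  0.61286737 -0.8060288 ]
 [ 0.          0.          0.          1.        ]] 0.9959821428571428
wrist dict_keys(['frame', 'range_z', 'mtx', 'mount']) [[290.479649     0.         278.15373013]
 [  0.         290.479649   212.3591634 ]
 [  0.           0.           1.        ]] None 0.9963775510204081
```

View pics/scene0.png

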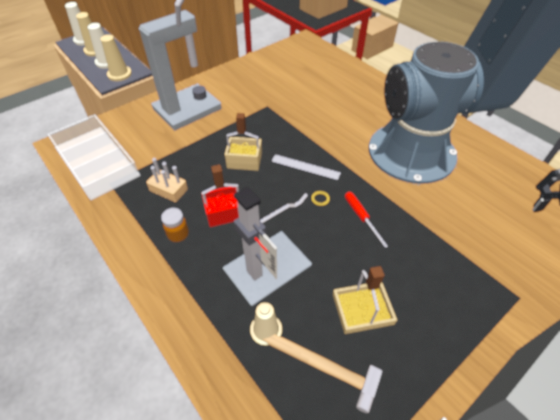

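View pics/side0.png

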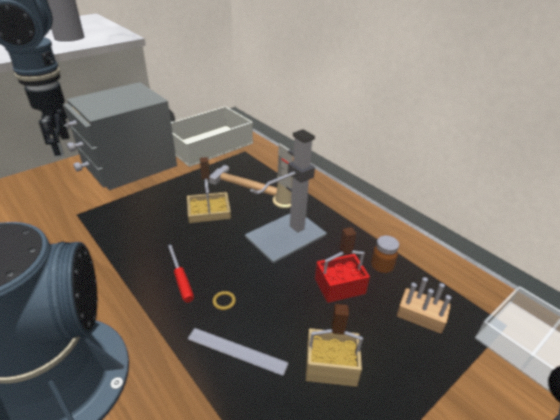

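View pics/wrist0.png

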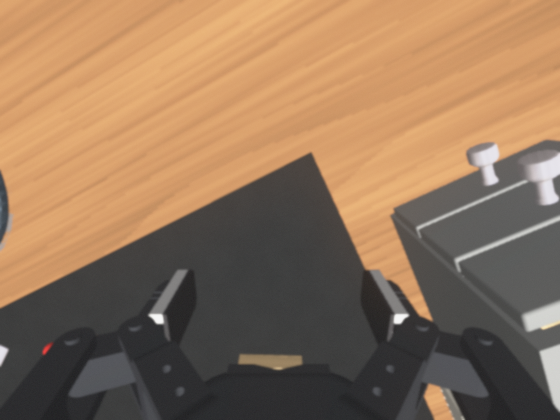

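The scene view shows the deep caddy at about (243,152), the red look-alike at (220,205), the scale at (260,250) and the shallow tray at (365,305). In the side view the caddy is at (334,355), the scale at (290,220) and the hook's tip near (255,190). Next I turn the depth images into points.

```bash
cat > h.py <<'E'
import numpy as np,cv2,pickle
def world(g,T=None):
    """HxWx3 world points; T = camera->world"""
    z=g["range_z"].astype(float);K=g["mtx"]
    v,u=np.mgrid[:z.shape[0],:z.shape[1]]
    X=(u-K[0,2])/K[0,0]*z;Y=(v-K[1,2])/K[1,1]*z
    P=np.stack([X,-Y,-z],-1)
    if T is None:T=np.linalg.inv(g["view"])
    W=P@T[:3,:3].T+T[:3,3]
    W[z<=0]=np.nan
    return W
def project(g,p):
    c=np.asarray(p)@g["view"][:3,:3].T+g["view"][:3,3]
    K=g["mtx"];return np.stack([K[0,0]*c[...,0]/-c[...,2]+K[0,2],K[1,1]*-c[...,1]/-c[...,2]+K[1,2]],-1)
def crop(g,u0,u1,v0,v1,name,s=6):
    im=g["frame"][v0:v1,u0:u1,::-1];cv2.imwrite(name,cv2.resize(im,None,fx=s,fy=s,interpolation=cv2.INTER_CUBIC))
E
python3 - <<'E'
from h import *
sc=pickle.load(open("scene0.pkl","rb"));si=pickle.load(open("side0.pkl","rb"))
crop(sc,205,300,105,305,"pics/c1.png",3)
crop(si,220,380,120,390,"pics/c2.png",2)
crop(si,240,340,120,260,"pics/c3.png",4)
for n,g in (("scene",sc),("side",si)):
    W=world(g);hsv=cv2.cvtColor(g["frame"],cv2.COLOR_RGB2HSV)
    print(n,"mat z",np.nanmedian(W[...,2][(hsv[...,2]<60)&(W[...,2]<.05)]))
    # dark-brown grips: z 0.135-.178
    m=(W[...,2]>.125)&(W[...,2]<.19)&(W[...,0]>.2)&(W[...,0]<.8)&(np.abs(W[...,1])<.6)
    k,l,st,c=cv2.connectedComponentsWithStats(m.astype(np.uint8))
    for i in range(1,k):
        if st[i,4]>15:
            p=W[l==i];print(st[i],p.min(0).round(3),p.max(0).round(3),np.median(g["frame"][l==i],0))
E
```

```text
scene mat z 0.0007213645016336256
[236 113  10  20 173] [ 0.433 -0.33   0.125] [ 0.463 -0.3    0.183] [97. 60. 42.]
[211 165  13  23 203] [ 0.607 -0.194  0.125] [ 0.634 -0.164  0.182] [96. 59. 43.]
[242 239  35  40 429] [0.666 0.022 0.125] [0.698 0.135 0.19 ] [149. 143. 142.]
[366 267  18  24 320] [0.516 0.261 0.125] [0.546 0.292 0.183] [105.   70.5  48.5]
[476 319  84 101 973] [0.334 0.56  0.125] [0.582 0.584 0.19 ] [75. 75. 74.]
side mat z 0.0012140027680578869
[  85  116   87   42 1648] [0.315 0.553 0.125] [0.578 0.6   0.19 ] [71. 73. 72.]
[199 157  11  22 179] [0.51  0.258 0.125] [0.537 0.289 0.183] [69. 53. 42.]
[277 161  10  17 132] [0.669 0.093 0.135] [0.676 0.137 0.189] [117.  109.5 101. ]
[279 176  29  25 384] [0.649 0.014 0.125] [0.684 0.122 0.19 ] [101.  98.  98.]
[339 227  17  26 323] [ 0.599 -0.196  0.125] [ 0.628 -0.166  0.183] [67. 45. 37.]
[331 304  17  30 420] [ 0.427 -0.334  0.125] [ 0.458 -0.303  0.183] [66. 44. 32.]
```

Run:
```python
from rig import *
g=grab_frame("wrist");print(g["mount"].round(4))
```

```text
[[ 8.000e-04  9.465e-01  3.228e-01  8.260e-02]
 [ 1.000e+00 -9.000e-04  1.000e-04 -9.000e-04]
 [ 4.000e-04  3.228e-01 -9.465e-01 -1.309e-01]
 [ 0.000e+00  0.000e+00  0.000e+00  1.000e+00]]
```

View pics/c1.png

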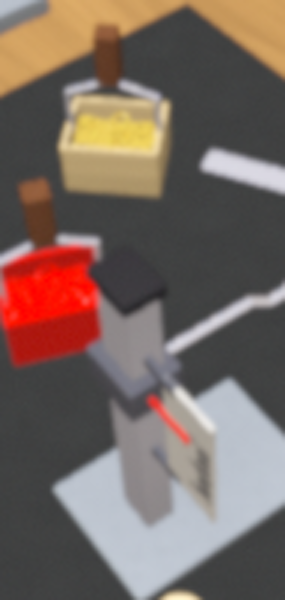

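View pics/c3.png

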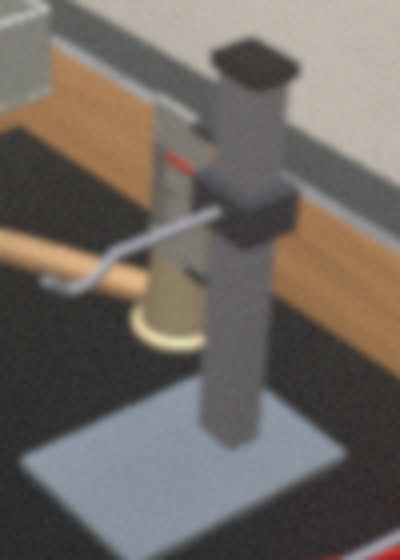

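The crops show the caddy behind the red box. The hook is a thin grey bar running from the carriage towards the robot, with its tip at scene px (305,198) and side px (251,191). Now I measure the hook, column, base and caddy.

Run:
```python
from h import *
G={n:pickle.load(open(n+"0.pkl","rb")) for n in("scene","side")}
for n,g in G.items():
    W=world(g);R=lambda a:np.round(a,4)
    print(n)
    # column: z .22-.29
    x,y,z=W[...,0],W[...,1],W[...,2]
    near=(np.abs(x-.66)<.1)&(np.abs(y-.03)<.12)
    for lo,hi,l in((.30,.33,"cap"),(.24,.29,"col hi"),(.05,.12,"col low"),(.008,.018,"base")):
        m=(near if l!="base" else (np.abs(x-.63)<.2)&(np.abs(y-.03)<.2))&(z>lo)&(z<hi)
        m=m&(np.abs(x-.66)<.3)
        p=W[m].astype(np.float32)
        if l!="col hi": p=p[:, :]
        r=cv2.minAreaRect(p[:,:2]);print(l,len(p),R(p.min(0)),R(p.max(0)),"rect",np.round(r[0],4),np.round(r[1],4),round(r[2],1))
    # hook
    m=(z>.17)&(z<.24)&(x>.45)&(x<.68)&(y>-.05)&(y<.16)
    k,l,st,c=cv2.connectedComponentsWithStats(m.astype(np.uint8))
    for i in range(1,k):
        if st[i,4]>15:
            vs,us=np.where(l==i);print(st[i],R(W[l==i].min(0)),R(W[l==i].max(0)))
    for bx in np.arange(.48,.64,.01):
        q=m&(x>=bx)&(x<bx+.01)
        if q.sum():print(round(bx,3),q.sum(),R(np.median(W[q],0)),R(W[q][:,1:].min(0)),R(W[q][:,1:].max(0)))
    # caddy
    gx,gy=(.447,-.317)
    near=(np.abs(x-gx)<.09)&(np.abs(y-gy)<.09)
    for lo,hi,l in((.165,.177,"griptopside"),(.177,.19,"griptop"),(.054,.066,"rim"),(.01,.066,"box")):
        p=W[near&(z>lo)&(z<hi)].astype(np.float32)
        r=cv2.minAreaRect(p[:,:2]);print(l,len(p),R(p.min(0)),R(p.max(0)),"rect",np.round(r[0],4),np.round(r[1],4),round(r[2],1))
```

```text
sceneTraceback (most recent call last):
  File "<stdin>", line 14, in <module>
cv2.error: OpenCV(4.12.0) /io/opencv/modules/imgproc/src/convhull.cpp:143: error: (-215:Assertion failed) total >= 0 && (depth == CV_32F || depth == CV_32S) in function 'convexHull'
```

```bash
cat > m.py <<'E'
from h import *
G={n:pickle.load(open(n+"0.pkl","rb")) for n in("scene","side")}
R=lambda a:np.round(a,4)
def rect(l,p):
    p=p.astype(np.float32)
    if len(p)<5: print(l,len(p));return
    r=cv2.minAreaRect(np.ascontiguousarray(p[:,:2]));print(l,len(p),R(p.min(0)),R(p.max(0)),"rect",np.round(r[0],4),np.round(r[1],4),round(r[2],1))
E
python3 - <<'E'
from m import *
for n,g in G.items():
    W=world(g);x,y,z=W[...,0],W[...,1],W[...,2]
    print(n)
    near=(np.abs(x-.66)<.1)&(np.abs(y-.03)<.12)
    for lo,hi,l in((.30,.34,"cap"),(.24,.29,"col hi"),(.05,.12,"col low"),(.008,.018,"base")):
        rect(l,W[(near if l!="base" else (np.abs(x-.63)<.2)&(np.abs(y-.03)<.2))&(z>lo)&(z<hi)])
    m=(z>.17)&(z<.24)&(x>.45)&(x<.68)&(y>-.05)&(y<.16)
    for bx in np.arange(.48,.64,.01):
        q=m&(x>=bx)&(x<bx+.01)
        if q.sum():print(round(bx,3),q.sum(),R(np.median(W[q],0)),R(W[q][:,1:].min(0)),R(W[q][:,1:].max(0)))
    gx,gy=(.447,-.317)
    near=(np.abs(x-gx)<.09)&(np.abs(y-gy)<.09)
    for lo,hi,l in((.177,.19,"griptop"),(.13,.175,"grip"),(.054,.066,"rim"),(.01,.066,"box")):
        rect(l,W[near&(z>lo)&(z<hi)])
E
```

```text
scene
cap 378 [0.6566 0.0164 0.3001] [0.6938 0.0646 0.31  ] rect [0.6752 0.0407] [0.0471 0.0362] 87.3
col hi 314 [0.6628 0.0213 0.2402] [0.6892 0.1278 0.2898] rect [0.6738 0.0733] [0.0262 0.1066] 8.7
col low 236 [0.6639 0.0209 0.0504] [0.6894 0.1174 0.1198] rect [0.675  0.0678] [0.025  0.0965] 9.2
base 2562 [ 0.5223 -0.1699  0.008 ] [0.775  0.2297 0.018 ] rect [0.6478 0.0299] [0.3985 0.253 ] 89.7
0.51 1 [0.5185 0.0458 0.206 ] [0.0458 0.206 ] [0.0458 0.206 ]
0.52 15 [0.5258 0.0479 0.2042] [0.0428 0.1985] [0.0495 0.2088]
0.53 17 [0.5341 0.0474 0.1949] [0.0428 0.1897] [0.0497 0.2037]
0.54 12 [0.5442 0.0468 0.1922] [0.0425 0.1886] [0.0491 0.1952]
0.55 13 [0.5549 0.0466 0.1951] [0.0439 0.1878] [0.0479 0.1992]
0.56 11 [0.5653 0.0473 0.2006] [0.0433 0.1934] [0.05   0.2054]
0.57 14 [0.5754 0.0465 0.2065] [0.0428 0.2009] [0.0477 0.2097]
0.58 12 [0.5859 0.0458 0.2064] [0.0414 0.203 ] [0.0473 0.2086]
0.59 12 [0.595  0.0457 0.2074] [0.0415 0.2021] [0.0476 0.2097]
0.6 13 [0.6042 0.0451 0.2071] [0.0411 0.2034] [0.0473 0.2081]
0.61 15 [0.6148 0.0444 0.2068] [0.0394 0.2022] [0.0469 0.2104]
0.62 14 [
[... 1595 characters left out ...]
0384 0.2028] [0.0449 0.2097]
0.61 9 [0.6154 0.0394 0.2072] [0.0362 0.2041] [0.0433 0.2094]
0.62 10 [0.6259 0.04   0.2072] [0.0375 0.2049] [0.0433 0.2098]
0.63 9 [0.6351 0.0387 0.2072] [0.0379 0.2036] [0.042  0.2098]
0.64 146 [0.6482 0.0349 0.208 ] [0.0107 0.1898] [0.0675 0.2233]
griptop 149 [ 0.4286 -0.3333  0.1773] [ 0.4582 -0.3031  0.1831] rect [ 0.4424 -0.3184] [0.0247 0.0234] 43.1
grip 229 [ 0.4269 -0.3339  0.1301] [ 0.4462 -0.3031  0.1749] rect [ 0.4356 -0.3195] [0.0167 0.0305] 9.4
rim 435 [ 0.3793 -0.3817  0.054 ] [ 0.5057 -0.2542  0.0659] rect [ 0.4432 -0.3179] [0.0819 0.1002] 44.3
box 2417 [ 0.3793 -0.3817  0.01  ] [ 0.5057 -0.2542  0.0659] rect [ 0.443  -0.3181] [0.0828 0.1001] 44.6
```

Caddy: centre about (0.445, -0.317), x-axis at 44.3°, with the two cameras about 5 mm apart in x. Hook seat: about (0.5425, 0.045, 0.195), +x at about -2.5°. I'll move above the caddy with the wrist camera on the robot side and look again before grasping.

```bash
cat >> h.py <<'E'
from scipy.spatial.transform import Rotation as Ro
def down(deg):
    a=np.radians(deg);x=np.array([np.cos(a),np.sin(a),0]);z=np.array([0,0,-1.]);y=np.cross(z,x)
    return Ro.from_matrix(np.stack([x,y,z],1)).as_quat()
def wristT(g,s):
    T=np.eye(4);T[:3,:3]=Ro.from_quat(s["tcp_rot"]).as_matrix();T[:3,3]=s["ee_pos"];return T@g["mount"]
E
python3 - <<'E'
from rig import *
from h import *
for h in (224.3,134.3,314.3): print(h,solve_ik([.445,-.317,.30],down(h)),solve_ik([.5425,.045,.26],down(h-46.8)))
s=observe();p=s["ee_pos"].copy();p[2]=.36
move_l(p,max_speed=.2)
reach([.445,-.317,.30],down(224.3))
s=observe();g=grab_frame("wrist");pickle.dump((s,g),open("w1.pkl","wb"))
cv2.imwrite("pics/w1.png",g["frame"][:,:,::-1]);print(s["clock"],s["ee_pos"],s["q"],s["contact_force"])
W=world(g,wristT(g,s));x,y,z=W[...,0],W[...,1],W[...,2]
from m import rect
near=(np.abs(x-.445)<.09)&(np.abs(y+.317)<.09)
for lo,hi,l in((.174,.19,"griptop"),(.13,.17,"grip"),(.054,.066,"rim"),(-.01,.004,"table")):
    rect(l,W[near&(z>lo)&(z<hi)])
E
```

```text
224.3 [-0.61897289  0.31302943  0.24244282  1.50020972  0.         -1.39215375] [0.08275984 0.30469806 0.13051347 1.39661174 0.         0.12639307]
134.3 [-0.61897289  0.31302943  0.24244282  1.50020972  0.          0.17864258] [0.08275984 0.30469806 0.13051347 1.39661174 0.         1.6971894 ]
314.3 [-0.61897289  0.31302943  0.24244282  1.50020972  0.         -2.96295008] [ 0.08275984  0.30469806  0.13051347  1.39661174  0.         -1.44440325]
3.75 [ 0.44529911 -0.31655843  0.30003452] [-6.18030029e-01  3.12935282e-01  2.42400177e-01  1.50018653e+00
  5.92676818e-05 -1.39169961e+00] [0.99327908 0.7885807  0.62441902]
griptop 638 [ 0.431  -0.3342  0.1741] [ 0.4619 -0.3033  0.1811] rect [ 0.446  -0.3193] [0.0233 0.0233] 45.0
grip 233 [ 0.4305 -0.3344  0.1308] [ 0.4478 -0.3166  0.1698] rect [ 0.4385 -0.3262] [0.0032 0.0237] 43.7
rim 911 [ 0.3838 -0.3814  0.0541] [ 0.5091 -0.2558  0.0655] rect [ 0.4463 -0.3185] [0.0803 0.1003] 44.8
table 9115 [ 0.355  -0.407  -0.0034] [ 0.535 -0.227  0.004] rect [ 0.445 -0.317] [0.18 0.18] 0.0
```

View pics/w1.png

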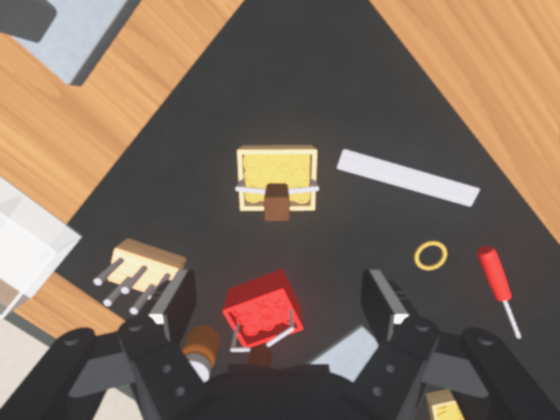

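The wrist view shows the caddy squarely between the fingers, with grip top at px (277,190) and bail across it. It gives centre (0.446, -0.319) and yaw about 44.6°, in agreement with the other cameras. Grasping now.

Run:
```python
from rig import *
from h import *
q=down(224.5)
move_l([.4457,-.3183,.22],q,max_speed=.15)
move_l([.4457,-.3183,.152],q,max_speed=.08)
f0=observe()
close(45);hold(.2)
f1=observe()
move_l([.4457,-.3183,.18],max_speed=.05);hold(.3)
f2=observe()
for f in(f0,f1,f2):print(f["clock"],f["ee_pos"].round(4),f["contact_force"].round(2),f["wrist_torque"].round(3),round(f["width"],3))
for n in("side","wrist"):
    g=grab_frame(n);cv2.imwrite(f"pics/{n}2.png",g["frame"][:,:,::-1]);pickle.dump((f2,g),open(n+"2.pkl","wb"))
```

```text
5.4833 [ 0.446  -0.3185  0.1525] [ 0.18 -0.3  -0.89] [-0.01  -0.065  0.023] 0.999
6.2667 [ 0.4459 -0.3184  0.1522] [ 1.6  -1.73  3.38] [-0.209 -0.109  0.025] 0.274
7.275 [ 0.4456 -0.3182  0.1798] [ 0.98  0.34 -5.48] [-0.011  0.029  0.039] 0.282
```

View pics/side2.png

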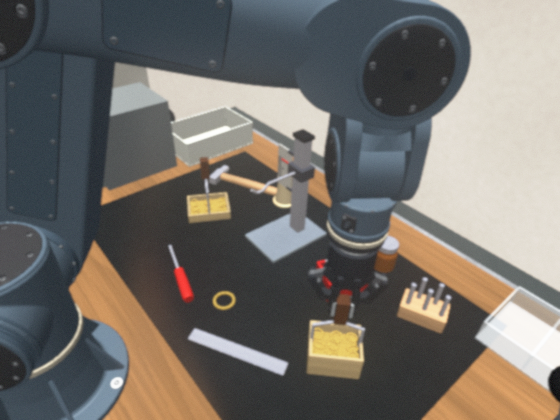

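The caddy is in the fingers and off the bench at side px (335,345), weighing about 5 N. I carry it to a point short of the hook's tip, turned so the bail lies across the hook.

Run:
```python
from rig import *
from h import *
move_l([.4457,-.3183,.264],max_speed=.1)
ax=np.array([np.cos(np.radians(-2.5)),np.sin(np.radians(-2.5)),0])
seat=np.array([.5425,.045,0])
p=seat-.080*ax;p[2]=.264
move_l(p,down(177.5),max_speed=.13);hold(.4)
s=observe();print(s["clock"],s["ee_pos"].round(4),s["contact_force"].round(2))
for n in("scene","side","wrist"):
    s=observe();g=grab_frame(n);cv2.imwrite(f"pics/{n}3.png",g["frame"][:,:,::-1]);pickle.dump((s,g),open(n+"3.pkl","wb"))
    if n=="scene":crop(g,220,350,120,290,"pics/sc3c.png",4)
    if n=="side":crop(g,180,330,110,260,"pics/si3c.png",4)
```

```text
11.7417 [0.4626 0.0485 0.264 ] [ 0.78 -0.05 -4.3 ]
```

View pics/sc3c.png

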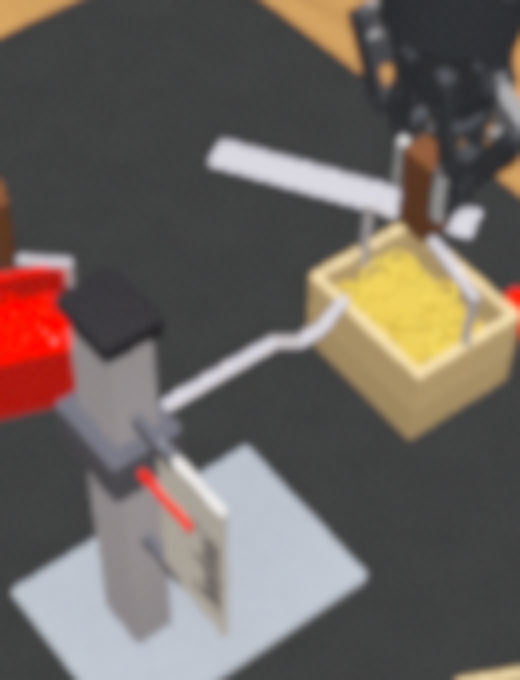

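View pics/side3.png

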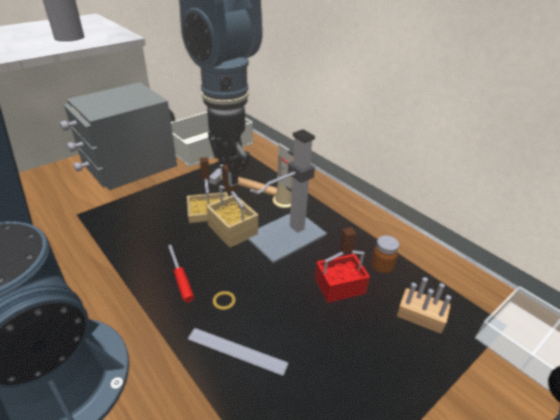

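View pics/wrist3.png

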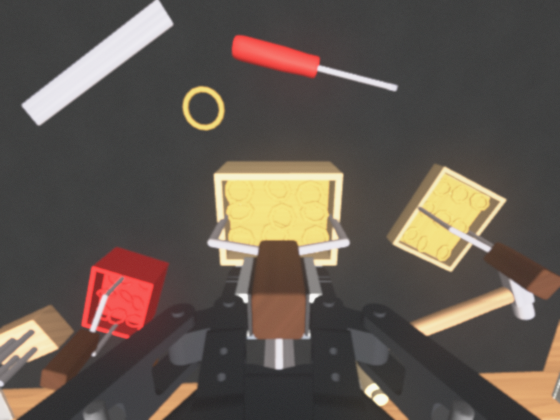

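The caddy hangs level in the grip short of the hook: scene box near px (325,205), side box at (232,220), and hook tip ahead of the bail. I measure bail and hook in the same pictures so that calibration error cancels.

Run:
```python
from m import *
ax=np.array([np.cos(np.radians(-2.5)),np.sin(np.radians(-2.5))]);ay=np.array([-ax[1],ax[0]])
for n in("scene","side"):
    s,g=pickle.load(open(n+"3.pkl","rb"));W=world(g);x,y,z=W[...,0],W[...,1],W[...,2]
    hsv=cv2.cvtColor(g["frame"],cv2.COLOR_RGB2HSV)
    near=(np.abs(x-.4626)<.075)&(np.abs(y-.0485)<.085)
    print(n);rect("rim",W[near&(z>.164)&(z<.178)&(hsv[...,1]>60)]);rect("box",W[near&(z>.11)&(z<.178)&(hsv[...,1]>60)])
    # hook bars
    m=(z>.183)&(z<.225)&(x>.512)&(x<.64)&(y>.03)&(y<.06)
    p=W[m];d=p[:,:2]-[.5425,.045];a=d@ax;b=d@ay
    q=(a>-.02)&(a<.09);f=np.polyfit(a[q],b[q],1);print("hook axis fit: yaw corr deg",np.degrees(f[0]).round(2),"lat offset mm",(f[1]*1e3).round(2),"tip a",a.min().round(4))
    for lo in np.arange(-.03,.05,.006):
        k=(a>=lo)&(a<lo+.006)
        if k.sum():print(round(lo+.003,3),k.sum(),(np.median(b[k])*1e3).round(1),np.percentile(p[k,2],[10,50,90]).round(4))
    # bail wire (grey, z .2-.24)
    m=near&(z>.19)&(z<.227)&(hsv[...,1]<70)
    p=W[m];d=p[:,:2]-[.5425,.045];a=d@ax;b=d@ay
    print("bail",len(p),"a med",np.median(a).round(4),"b",b.min().round(4),b.max().round(4),"slope deg",np.degrees(np.polyfit(b,a,1)[0]).round(1))
    for lo in np.arange(-.06,.06,.01):
        k=(b>=lo)&(b<lo+.01)
        if k.sum():print("  b",round(lo+.005,3),k.sum(),np.median(a[k]).round(4),np.percentile(p[k,2],[10,50,90]).round(4))
```

```text
scene
rim 304 [ 0.4245 -0.0027  0.164 ] [0.5066 0.1004 0.1749] rect [0.4649 0.0489] [0.1013 0.0821] 88.3
box 1627 [ 0.4237 -0.0029  0.1101] [0.5073 0.101  0.1749] rect [0.4642 0.0492] [0.1018 0.0842] 88.1
hook axis fit: yaw corr deg 0.49 lat offset mm 1.8 tip a -0.0249
-0.027 1 -1.2 [0.2046 0.2046 0.2046]
-0.021 5 2.3 [0.205  0.2058 0.2062]
-0.015 13 2.6 [0.198  0.2031 0.2054]
-0.009 11 1.9 [0.193  0.1958 0.1986]
-0.003 7 2.5 [0.1909 0.193  0.1942]
0.003 7 0.9 [0.1924 0.1935 0.1942]
0.009 6 2.7 [0.1916 0.193  0.1949]
0.015 8 2.5 [0.1901 0.1958 0.1977]
0.021 7 2.8 [0.1953 0.1997 0.2021]
0.027 6 3.3 [0.2002 0.203  0.2048]
0.033 8 3.0 [0.2049 0.2067 0.2083]
0.039 10 2.2 [0.2034 0.2069 0.2076]
0.045 7 3.3 [0.2045 0.2068 0.209 ]
0.051 7 2.6 [0.2049 0.2064 0.2072]
bail 124 a med -0.0766 b -0.047 0.0492 slope deg -5.0
  b -0.045 18 -0.0767 [0.1936 0.2056 0.2141]
  b -0.035 9 -0.0768 [0.2148 0.2175 0.2194]
  b -0.025 7 -0.0765 [0.2176 0.2204 0.2221]
  b -0.005 10 -0.0125 [0.1928 0.1986 0.2047]
  b 0.005 21 -0.0149 [0.1958 0.2031 0.2063]
  b 0.015 10 -0.0774 [0.2235 0.2248 0.2262]
  b 0.025 1
[... 693 characters left out ...]
-2.1 [0.2025 0.2044 0.2072]
0.027 6 -2.2 [0.2042 0.2071 0.2084]
0.033 6 -1.6 [0.2054 0.2076 0.2094]
0.039 6 -2.1 [0.2046 0.2061 0.2081]
0.045 6 -2.0 [0.2052 0.207  0.2088]
0.051 5 -2.4 [0.2057 0.2077 0.2086]
bail 112 a med -0.0827 b -0.0501 0.0462 slope deg 1.6
  b -0.055 1 -0.0833 [0.2005 0.2005 0.2005]
  b -0.045 21 -0.0832 [0.2024 0.2122 0.2173]
  b -0.035 11 -0.0838 [0.2169 0.2198 0.2209]
  b -0.025 12 -0.083 [0.2209 0.2226 0.2245]
  b -0.015 5 -0.0831 [0.2235 0.2253 0.2265]
  b -0.005 26 -0.0163 [0.193  0.1987 0.2068]
  b 0.005 3 -0.0239 [0.2069 0.2075 0.2079]
  b 0.025 2 -0.086 [0.2216 0.2219 0.2222]
  b 0.035 7 -0.0846 [0.2156 0.2177 0.22  ]
  b 0.045 24 -0.0844 [0.1923 0.2028 0.214 ]
```

Relative to the bail, the seat is 81.5 mm ahead and within about 0.5 mm sideways. Yaw agrees to 0.2°, and the bail clears the tip by about 15 mm. I slide it over the hook and lower to just above contact.

Run:
```python
from rig import *
from h import *
a=np.radians(-2.5);ax=np.array([np.cos(a),np.sin(a),0]);ay=np.array([-ax[1],ax[0],0])
p=np.array([.4626,.0485,.264])+.0815*ax+.0005*ay
move_l(p,max_speed=.06)
s=observe();print(s["clock"],s["contact_force"].round(2))
p[2]=.240;move_l(p,max_speed=.04);hold(.3)
s=observe();print(s["clock"],s["ee_pos"].round(4),s["contact_force"].round(2));np.save("p.npy",p)
for n in("scene","side","wrist"):
    s=observe();g=grab_frame(n);cv2.imwrite(f"pics/{n}4.png",g["frame"][:,:,::-1]);pickle.dump((s,g),open(n+"4.pkl","wb"))
    if n=="scene":crop(g,220,350,140,290,"pics/sc4c.png",4)
    if n=="side":crop(g,200,330,120,270,"pics/si4c.png",4)
```

```text
13.4 [ 0.43  0.48 -5.8 ]
14.45 [0.5441 0.0454 0.2402] [-0.13 -0.63 -4.44]
```

View pics/sc4c.png

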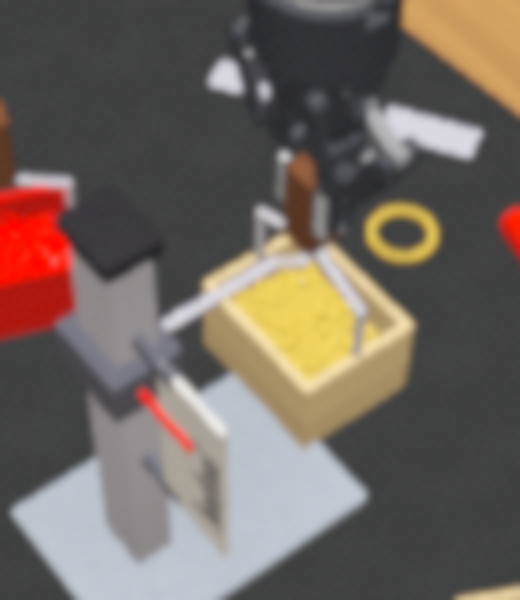

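View pics/si4c.png

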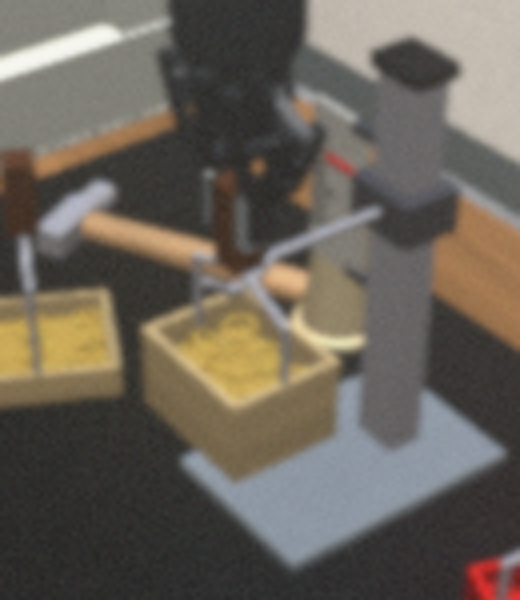

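View pics/wrist4.png

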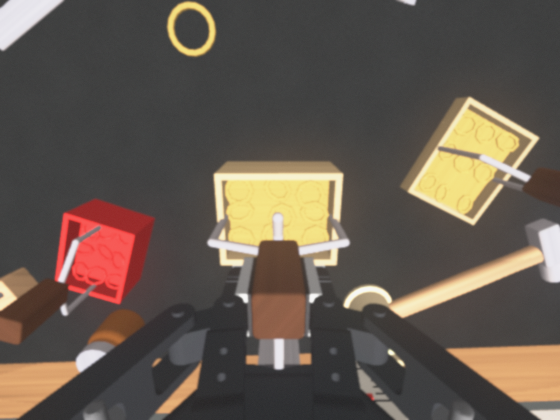

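The hook passes under the bail: its tip shows centred below the wire at wrist px (278,217), and the bail sits behind the tip in both crops. Lowering slowly in steps, watching force and hook height.

```bash
cat >> h.py <<'E'
def hookz(g):
    """height of the straight part of the hook bar above (x .60-.64)"""
    W=world(g);x,y,z=W[...,0],W[...,1],W[...,2]
    m=(x>.595)&(x<.638)&(y>.032)&(y<.054)&(z>.14)&(z<.225)
    return np.median(z[m]) if m.sum()>8 else np.nan
E
python3 - <<'E'
from rig import *
from h import *
p=np.load("p.npy")
def avg(n=10):
    F=[];T=[]
    for _ in range(n):
        hold(.04);s=observe();F.append(s["contact_force"]);T.append(s["wrist_torque"])
    return np.mean(F,0).round(2),np.mean(T,0).round(3)
def rep():
    f,t=avg();print(round(observe()["clock"],2),p[2].round(3),f,t,hookz(grab_frame("scene")).round(4),hookz(grab_frame("side")).round(4))
rep()
for z in(.226,.218,.210):
    p[2]=z;move_l(p,max_speed=.012);rep()
np.save("p.npy",p)
E
```

```text
15.02 0.24 [-0.22  0.03 -5.15] [-0.012  0.005  0.   ] 0.2069 0.2073
16.85 0.226 [-0.24  0.2  -3.56] [ 0.019  0.05  -0.007] 0.1999 0.2005
18.18 0.218 [-0.47 -0.09 -2.59] [0.055 0.039 0.   ] 0.1923 0.193
19.52 0.21 [-0.34  0.09 -1.44] [0.056 0.057 0.002] 0.1846 0.1852
```

Run:
```python
from rig import *
from h import *
p=np.load("p.npy")
def avg(n=25):
    F=[];T=[]
    for _ in range(n):
        hold(.04);s=observe();F.append(s["contact_force"]);T.append(s["wrist_torque"])
    return np.mean(F,0).round(2),np.mean(T,0).round(3)
for z in(.203,):
    p[2]=z;move_l(p,max_speed=.01)
    f,t=avg();print(round(observe()["clock"],2),p[2].round(3),f,t,hookz(grab_frame("scene")).round(4),hookz(grab_frame("side")).round(4))
np.save("p.npy",p)
for n in("scene","side","wrist"):
    s=observe();g=grab_frame(n);cv2.imwrite(f"pics/{n}5.png",g["frame"][:,:,::-1]);pickle.dump((s,g),open(n+"5.pkl","wb"))
    if n=="scene":crop(g,220,350,140,290,"pics/sc5c.png",4)
    if n=="side":crop(g,200,330,120,270,"pics/si5c.png",4)
```

```text
21.51 0.203 [-0.12  0.4  -0.38] [ 0.078  0.041 -0.001] 0.1778 0.1774
```

View pics/sc5c.png

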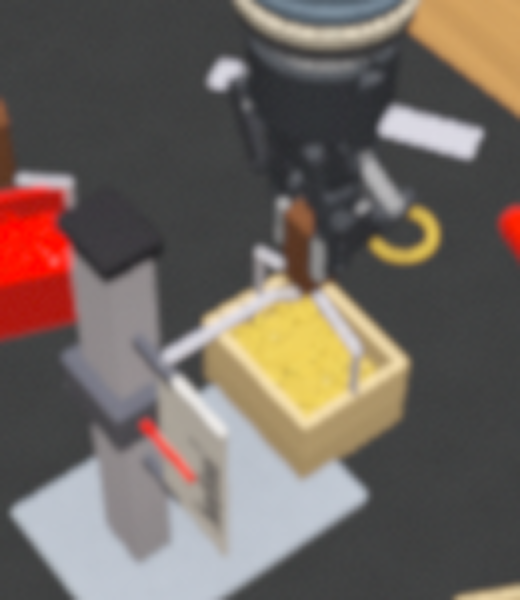

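View pics/si5c.png

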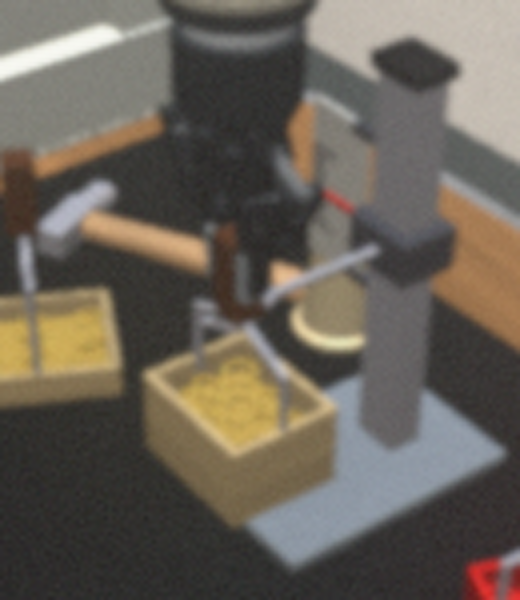

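The bail now hangs on the hook about 30 mm down, and only about 0.4 N is left on the tool. The red pointer has moved down (scene crop (170,450)). Releasing and retreating straight up.

Run:
```python
from rig import *
from h import *
p=np.load("p.npy")
let_go();s=observe();print(s["clock"],s["width"].round(3),s["contact_force"].round(2))
print(hookz(grab_frame("scene")).round(4),hookz(grab_frame("side")).round(4))
hold(1.0)
g=grab_frame("wrist");cv2.imwrite("pics/wrist6.png",g["frame"][:,:,::-1])
for i in range(3):
    print(hookz(grab_frame("scene")).round(4),hookz(grab_frame("side")).round(4))
```

```text
Traceback (most recent call last):
AttributeError: 'float' object has no attribute 'round'
```

Run:
```python
from rig import *
from h import *
p=np.load("p.npy")
hold(.8);s=observe();print(s["clock"],s["width"],s["contact_force"].round(2))
g=grab_frame("wrist");cv2.imwrite("pics/wrist6.png",g["frame"][:,:,::-1])
for i in range(3):
    print(hookz(grab_frame("scene")).round(4),hookz(grab_frame("side")).round(4))
```

```text
23.1833 0.9987125977172601 [-0.23 -0.08 -0.2 ]
0.176 0.1762
0.1763 0.1763
0.1758 0.1768
```

View pics/wrist6.png

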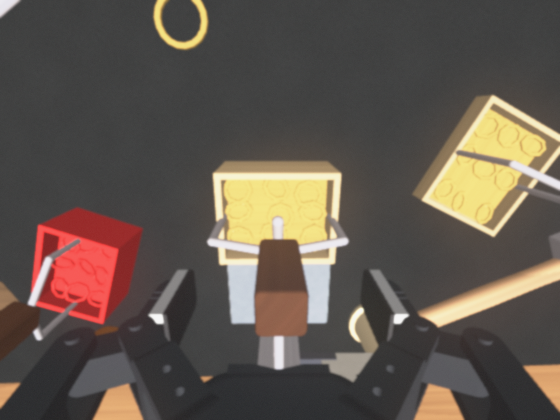

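Fingers are open on both sides of the grip at px (175,300) and (385,300), touching nothing. The caddy hangs level, with the hook tip centred at (278,222). I back off upward and check for stillness.

Run:
```python
from rig import *
from h import *
from m import rect
p=np.load("p.npy");p[2]=.36
move_l(p,max_speed=.06)
a=np.array([p[0]-.12,p[1]+0.0,.38]);move_l(a,max_speed=.12)
hold(1.5)
for i in range(3):
    hold(.35)
    for n in("scene","side"):
        g=grab_frame(n);W=world(g);x,y,z=W[...,0],W[...,1],W[...,2]
        hsv=cv2.cvtColor(g["frame"],cv2.COLOR_RGB2HSV)
        near=(np.abs(x-.543)<.075)&(np.abs(y-.046)<.085)
        print(n,hookz(g).round(4));rect(" rim",W[near&(z>.095)&(z<.125)&(hsv[...,1]>60)]);rect(" grip",W[near&(z>.19)&(z<.24)&(hsv[...,1]>60)])
        if i==2:
            cv2.imwrite(f"pics/{n}7.png",g["frame"][:,:,::-1])
            t=(np.abs(x-.53)<.1)&(np.abs(y-.275)<.09)&(z>.13)&(z<.19);rect(" traygrip",W[t])
print(observe()["clock"],observe()["contact_force"])
```

```text
scene 0.1763
 rim 393 [ 0.505  -0.0061  0.095 ] [0.5881 0.0969 0.1246] rect [0.546  0.0453] [0.1008 0.0812] 87.8
 grip 221 [0.5338 0.0363 0.1901] [0.5588 0.0602 0.2313] rect [0.5462 0.0484] [0.024  0.0244] 86.5
side 0.1765
 rim 528 [ 0.498  -0.0093  0.095 ] [0.5809 0.0969 0.1244] rect [0.5406 0.0433] [0.104  0.0814] 87.4
 grip 223 [0.5274 0.0317 0.1902] [0.5522 0.0576 0.2315] rect [0.5401 0.0446] [0.0249 0.0255] 86.0
scene 0.1761
 rim 384 [ 0.5046 -0.0064  0.095 ] [0.5884 0.0966 0.124 ] rect [0.5459 0.0454] [0.1015 0.0818] 87.2
 grip 224 [0.5344 0.0351 0.1901] [0.559  0.0609 0.2303] rect [0.5467 0.0479] [0.025  0.0239] 86.8
side 0.1764
 rim 535 [ 0.4979 -0.0099  0.095 ] [0.5813 0.0974 0.1238] rect [0.5409 0.0439] [0.1063 0.0821] 87.2
 grip 221 [0.5279 0.031  0.1904] [0.5527 0.0576 0.2314] rect [0.5404 0.0443] [0.026  0.0252] 88.0
scene 0.1761
 rim 391 [ 0.5054 -0.0068  0.0951] [0.5883 0.0976 0.1227] rect [0.5458 0.0459] [0.1025 0.0819] 87.6
 grip 222 [0.5332 0.0355 0.1904] [0.5586 0.0603 0.2317] rect [0.5459 0.0482] [0.0246 0.0253] 88.1
 traygrip 301 [0.5149 0.261  0.1301] [0.5456 0.2914 0.1817] rect [0.5312 0.2773] [0.0248 0.0252] 56.8
side 0.1768
 rim 515 [ 0.4978 -0.0084  0.095 ] [0.5807 0.0971 0.1241] rect [0.5403 0.044 ] [0.1041 0.0821] 88.3
 grip 223 [0.5281 0.0306 0.19  ] [0.5537 0.0562 0.2309] rect [0.5409 0.0434] [0.0256 0.0256] 89.9
 traygrip 169 [0.5087 0.2585 0.1304] [0.5375 0.2894 0.1829] rect [0.5238 0.2733] [0.0268 0.0238] 64.1
30.3167 [-0.1511907   0.40702058  0.15439353]
```

View pics/side7.png

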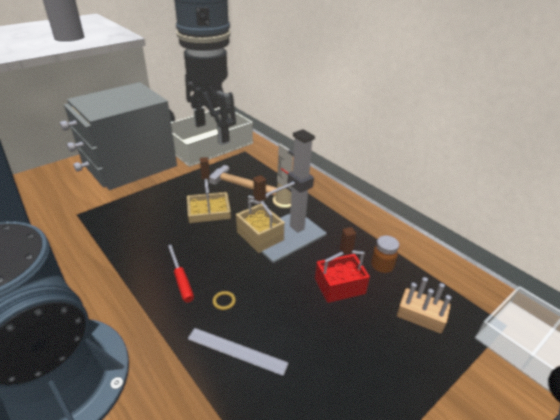

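View pics/scene7.png

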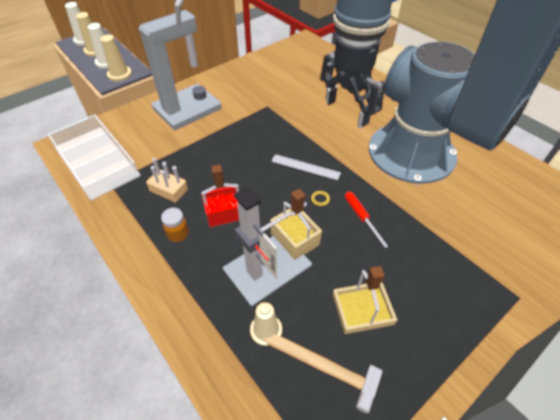

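The caddy hangs still and level on the hook (side px (260,225), scene (297,232)), clear of the bench. The tray and the red box are unmoved and the robot is clear, so I hand in.

```bash
python3 -c "
from rig import *
hand_in()"
```

```text
the job is handed in; nothing more can be done
```

The caddy is hanging by its bail on the spring scale's hook, released and still, and I handed the job in at about 30 s on the robot's clock. I gripped it by the wooden grip and lowered it at about 1 cm/s, until only about 0.4 N was left on the tool and the spring held the rest. Then I let go and backed away.

**Pointer:** the hook came to rest about 31 mm down, inside the expected 21–33 mm. Its height held to within 0.5 mm over the last second.

**Caddy:** the rim and grip positions stayed put to about 1 mm in both cameras. The box rim is at z ≈ 0.11 m, so the underside is about 0.05 m above the bench.

**Rest of the scene:** the tray's grip is where it was within measurement error, the red look-alike looks unmoved in both pictures, and the robot was touching nothing.

**Disagreements:** the scene and side cameras differ by 5–6 mm in x throughout. I lined up the bail and hook by measuring both in the same pictures. One script stopped on a print error just after the fingers opened; nothing moved because of it.

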